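# Press the field-lens cell out of a microscope eyepiece

### The arm

A 6-joint arm with a two-finger parallel gripper is mounted at the origin on the work surface. World frame = base frame: x ahead of the robot, y to its left, z up, the work surface at z = 0. Lengths are in m, angles in rad, forces in N, time in s.
With the tool pointing down it reaches from about 0.4 to 0.825 m from the base axis. Payload 7 kg.
Tool frame: the origin (TCP) lies on the front face of the gripper's body, between the roots of the fingers; the fingertips stand 73 mm ahead of it and the grasp point (between the pads) lies 54 mm ahead of it; z points along the fingers, y is the line along which they close (so a half turn about z gives the same grasp; the last joint's range is limited). The gripper opens to 85 mm and grips with 20 to 120 N. Pads are 22 mm wide; open, the fingers measure 114 mm over their backs; the gripper's body (76 mm by 85 mm) begins 54 mm behind the grasp point. The pads swing forward as they close: fully open they stand 13 mm farther back than shut.
Start: joints at [-1.022, 0.359, 0.012, 0, -1.224, -0.288], TCP at [0.174, -0.652, 0.304] pointing down, gripper open.
Joint ranges: [-3.07, 3.07], [-1.43, 2.12], [-1.02, 1.25], [-3.03, 1.67], [-3.05, -0], [-3.03, 3.03]. Speed limits (rad/s): [2.39, 2.39, 3.01, 3.14, 3.14, 3.14].

### API

Orientations are given as [roll, pitch, yaw] about the fixed x, y, z axes, in that order (R = Rz(yaw) Ry(pitch) Rx(roll)).
In Python, from cell import env gives the robot as it stands.
- The arm moves only by the shell command python3 -m creep 'ROWS'. ROWS is text: rows parted by semicolons, each of 7 numbers parted by spaces: the shift along the tool's x, y, z in mm, then the turn, a rotation vector about the tool's x, y, z in degrees, then the closure in counts, from 0 (fully open) to 255 (shut). A call has 1 to 20 rows; each row shifts and turns the commanded pose from where the row before left it, along the tool's axes as they then stand; what a row does not reach is not made up. A row lasts 1/12 s, in which the tool goes at most 41.7 mm and 7.16 degrees, less where a joint would pass 70% of its speed; a pose out of reach is approached as far as the arm can. A call with a gripper value outside its range is refused whole. The fingers move at their own pace and stop on an object; the grip force is fixed at half the most. Time passes only in rows, so rows that do not move let the fingers close. It gives the time, the measured TCP pose, the force, the opening and the grip force at its end, in the units of the state.
- env.observe(): the state, without advancing time (a new reading comes with each control period).
- env.get_image(name): name is "scene" or "top"; returns a dict with "image" (480x640x3 uint8, red, green, blue), "fx", "fy", "cx", "cy" (pixels), "R" (3x3) and "t" (3): a world point X has camera coordinates R X + t. Camera axes: x right, y down, z forward; pixel columns grow to the right and rows downward; lengths in m; the calibration is good to about 2 mm. A picture is of the moment at which its call begins. There is no depth.
- env.hand_in(): hands the job in; it is judged then, once.
The state is a dict: "time": time; "qpos": joint angles; "qd": joint speeds; "joint_torque": joint torques, N m; "tcp_pos": TCP position; "eef_rot": TCP orientation; "ft_force": force on the tool from outside, world axes, zero at the start; "moment": the same for the moment, N m; "finger_gap": finger opening in m; "finger_force": force on a finger pad.
Only numpy, scipy, OpenCV 4.12 (cv2) and the standard library are available. Lean on these libraries where they do the work, as an engineer would, in place of code of your own. Each camera call takes 0.05 s, during which the arm holds its last target. There are 200 camera calls.

### The job

Take the white-nosed ejector rod out of the tool block, put it down through the bore of the eyepiece clamped in the extraction stand and slowly press the stuck lens cell down out of its seat until it sits on the felt catch pad close below the tube, which you will have to feel for. The cell holds glass: never press on it with more than 18 N, nor lean on the eyepiece or the stand with more than 25 N. Then stand the rod back in its hole in the block, let go, and leave everything else on the bench alone.

Things in the scene. Friction and masses are not known exactly. Their poses are not given: they have to be found in the camera images.
- stand: extraction stand, fixed: aluminium base plate 110 x 130 x 12 mm, two upright steel pillars at its y = +-53 mm, and on them a bridge plate 70 x 130 x 14 mm (underside 62, top 76 mm above the table; pillar nuts to 81 mm). Origin: centre of the base's underside, on the bore's axis; z up, y from pillar to pillar. A brass thumbscrew sticks out of the bridge to its -x
- catch_axis (a point): point on the bore's axis at the base plate's top, 12 mm above the table. Here stands a screwed post with the catch pad, a felt-faced disc of 29 mm diameter. The pad's height was set by hand and is not measured: its face is anywhere from 23 to 38 mm above the table. It is sprung: it gives 1 mm for every 10 N, 2 mm in all, then it is solid
- bore_mouth (a point): centre of the top rim of the eyepiece clamped upright in the stand's bridge, 98 mm above the table. Black head 40 mm in diameter and 22 mm high on the bridge; steel tube of 30 mm hanging through the bridge down to 41 mm above the table. Its eye lens has been taken out, so the vertical bore is open from above: 32 mm wide at the rim for 2 mm, then a 45 degree countersink
- bore_throat (a point): centre of the bore where the countersink ends, 8 mm below the rim and 90 mm above the table. From here the bore is 20 mm wide for 14 mm downward (to 76 mm above the table), then 26 mm wide to the tube's lower end
- cell: field-lens cell stuck in the lower tube: brass ring with glass, 25 mm in diameter, 20 mm high. Origin: centre of its underside, on the bore's axis; z up. At the start its underside is 43 to 47 mm above the table. Old grease holds it: pressed on its top it slides straight down at about 7 N plus 1.5 N per 10 mm/s, and stays where it is left. Its top is still 2 mm or more inside the tube when it reaches the catch pad
- rod: ejector rod, loose, about 90 g, upright in one of the tool block's two holes. White plastic shaft 18 mm in diameter, 70 mm long, its nose tapered to 14 mm over the last 3 mm; above it an aluminium handle: collar 32 mm in diameter (70 to 76 mm from the nose), then a round grip 22 mm in diameter and 40 mm long (76 to 116 mm). Origin: centre of the nose's end face; z along the rod towards the handle
- rod_grip (a point): point on the rod's axis in the round grip, 98 mm from the nose: where to grip it, fingers to either side
- block: wooden tool block, fixed, 70 x 130 x 50 mm. Origin: centre of its underside; z up, y along its length. Two round holes from above, 22 mm in diameter, 40 mm deep, on its y axis 31 mm to either side of the centre. The rod stands in one (which one varies), its nose on the hole's floor 10 mm above the table; the pin spanner stands in the other
- block_hole0 (a point): centre of the mouth of the block's hole at its -y end, 50 mm above the table
- block_hole1 (a point): centre of the mouth of the block's hole at its +y end, 50 mm above the table
- spanner: pin spanner standing in the block's other hole: steel shaft of 18 mm, dark wooden T-handle with a cross-bar 44 mm long, its top 106 mm above the table; origin at its lower end. Bystander
- spare_eyepiece: second eyepiece standing on the bench, 30 and 40 mm in diameter, 57 mm high, with its lens in; origin at the centre of its underside. Bystander
- oil_bottle: small amber bottle, 28 mm in diameter, 62 mm high; origin at the centre of its underside. Bystander
- dish: clear dish 90 mm in diameter, 16 mm high; origin at the centre of its underside. Bystander
- slide_box: dark blue slide box 85 x 170 x 34 mm; origin at the centre of its underside. Bystander
- screwdriver: screwdriver 150 mm long lying on the bench. Bystander
- phone: mobile phone 150 x 74 x 9 mm lying on the bench; origin at the centre of its underside. Bystander
Not all that is in view belongs to the job. What is shaped like the block but green or yellow is not meant.

How it is judged:
By the outcome, as a careful person would: the job done as asked, in the order asked, and still so for the second after the job is handed in, with the robot touching nothing.
It also fails if it takes over 51 s, if anything falls off the work surface, if the arm or the gripper's body presses on something with over 40 N, if the wrist force passes 120 N, or if a joint passes its speed limit or range.

## Working session

There is one attempt and no reset: what is moved stays moved. The work goes in short steps, Python scripts to look and compute and a shell command to move; the robot and the scene stay as the last step left them, time stands still between calls to the robot, and variables do not carry over. Pictures are saved under pics/ and viewed, at most 10 in all, crops included, and the job is handed in when it is done.

```bash
ls; mkdir -p pics; python3 - <<'E'
from cell import env
import cv2,json,numpy as np
for n in("scene","top"):
    d=env.get_image(n); cv2.imwrite(f"pics/{n}0.png",d["image"][:,:,::-1])
    print(n,d["fx"],d["fy"],d["cx"],d["cy"],np.round(d["R"],4).tolist(),d["t"])
o=env.observe();print(o)
E
```

```text
pics
scene 439.50200736699776 439.50200736699776 319.6666523652628 238.94313555298072 [[-0.7469, 0.6649, -0.0105], [0.4332, 0.4745, -0.7663], [-0.5045, -0.5769, -0.6424]] [ 0.42745116 -0.17307619  1.336062  ]
top 518.1032008380035 518.1032008380035 320.0676290807112 243.53339363592357 [[0.0284, -0.9994, -0.0215], [-0.9935, -0.0259, -0.1106], [0.11, 0.0245, -0.9936]] [-0.0030757   0.55865153  1.46657862]
{'time': 0.1, 'qpos': array([-1.02186153e+00,  3.59275316e-01,  1.11606569e-02, -3.32169273e-04,
       -1.22407451e+00, -2.88101387e-01]), 'qd': array([-0.00086665, -0.00197956,  0.00245809,  0.00079866,  0.00069834,
       -0.00034569]), 'joint_torque': array([-7.03337828e-04, -5.84765053e+01,  2.94111568e+01,  6.95450082e+00,
       -3.14879399e-03, -1.42512008e-05]), 'tcp_pos': array([ 0.17398318, -0.65186196,  0.30308329]), 'eef_rot': array([ 3.14016848e+00, -9.63816313e-05, -2.88087227e+00]), 'ft_force': array([-0.80879228,  0.36734823,  0.51923387]), 'moment': array([ 0.0297887 ,  0.00302549, -0.0263221 ]), 'finger_force': 0.0, 'finger_gap': 0.0851399090300983}
```

View pics/scene0.png

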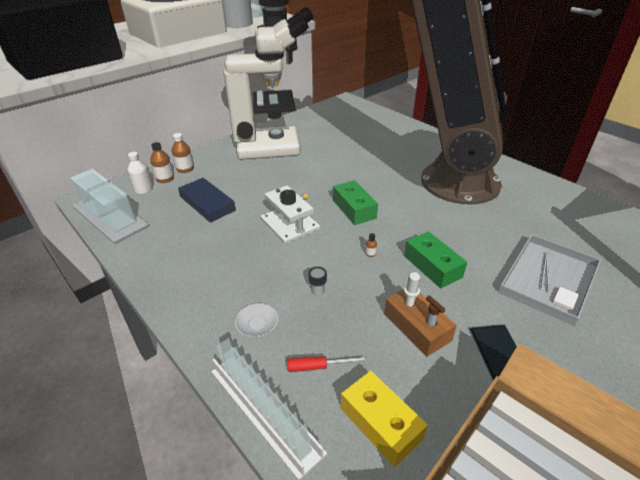

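View pics/top0.png

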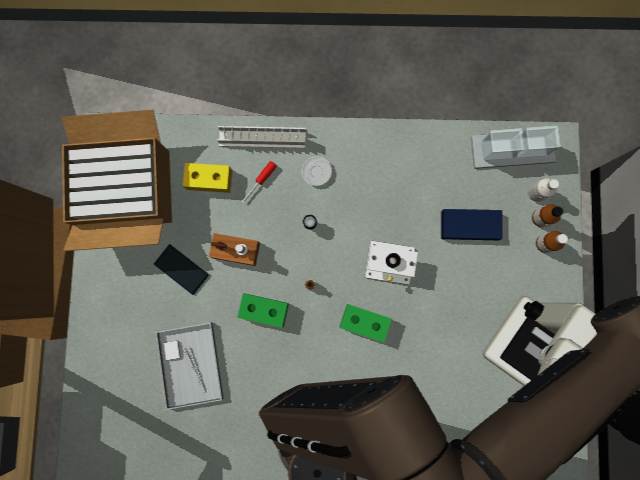

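The wooden block is at scene (420,320) and top (234,250). The green blocks at top (263,311) and (366,323) and the yellow one at top (207,177) are not meant. The rod stands in the brown block at top (242,249), scene (412,288). The spanner is in its other hole. The stand is at top (392,262), scene (290,213). I'll confirm this in one enlarged composite.

```bash
python3 - <<'E'
import cv2,numpy as np
s=cv2.imread("pics/scene0.png");t=cv2.imread("pics/top0.png")
def c(i,u,v):return cv2.resize(i[v:v+60,u:u+80],(400,300),interpolation=cv2.INTER_CUBIC)
a=np.vstack([np.hstack([c(t,195,220),c(t,352,232)]),np.hstack([cv2.resize(s[265:355,365:485],(400,300),interpolation=cv2.INTER_CUBIC),c(s,250,182)])])
cv2.imwrite("pics/c1.png",a)
E
```

```text
(no output)
```

View pics/c1.png

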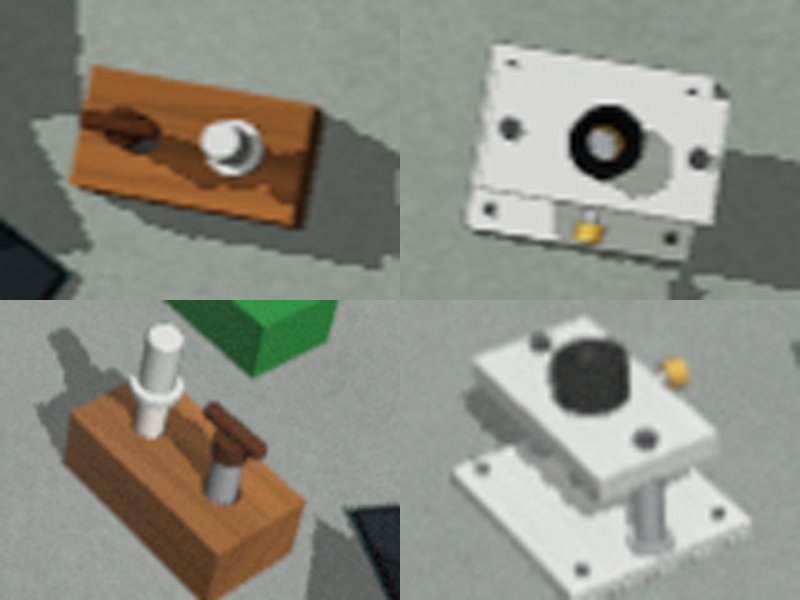

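The crops show the rod (white collar) in the brown wooden block, with its top at top px (239.2,248) and scene px (414.5,276.4). The eyepiece rim is at top (393.2,260.4) and scene (288,194.6).

```bash
cat > h.py <<'E'
from cell import env
import numpy as np
from scipy.spatial.transform import Rotation as Ro
def ray(d,u,v,z):
    R=np.array(d["R"]);c=-R.T@d["t"];r=R.T@[(u-d["cx"])/d["fx"],(v-d["cy"])/d["fy"],1]
    return np.round((c+r*(z-c[2])/r[2])[:2]*1000,1)
def delta(x,y,z,yaw=None):   # mm world target TCP, shift in tool axes
    o=env.observe();R=Ro.from_euler('xyz',o["eef_rot"])
    print("tool shift",np.round(R.inv().apply(np.array([x,y,z])-1000*o["tcp_pos"]),1),"rot",np.degrees(o["eef_rot"]).round(2))
    if yaw is not None: print("turn",np.degrees((R.inv()*Ro.from_euler('xyz',[np.pi,0,np.radians(yaw)])).as_rotvec()).round(2))
E
python3 - <<'E'
from h import *
t=env.get_image("top");s=env.get_image("scene")
T=lambda u,v,z:ray(t,195+u/5,220+v/5,z)
T2=lambda u,v,z:ray(t,352+(u-400)/5,232+v/5,z)
print("rodtop",T(221,139,.126),ray(s,414.5,276.4,.126),"collar",T(232,148,.085),ray(s,412.1,291.4,.083))
print("blockcorners",[T(*p,.05) for p in((92,65),(313,106),(294,226),(70,185))])
print("rim",T2(606,142,.098),ray(s,288,194.6,.098),"nuts",T2(510,128,.081),T2(699,159,.081))
print("spanner top",T(118,124,.1), "base corner",[T2(*p,.076) for p in((494,44),(728,84))])
E
```

```text
rodtop [530.7 228.8] [533.3 234.3] collar [529.8 229.9] [532.1 234.2]
blockcorners [array([578.9, 318.9]), array([558.5, 190.6]), array([489.4, 198.6]), array([509.4, 328. ])]
rim [ 509.8 -191.3] [ 514.5 -184.8] nuts [ 517.6 -140.1] [ 503.1 -244.8]
spanner top [540.1 291.1] base corner [array([ 564.9, -130.7]), array([ 545.9, -261.3])]
```

```bash
python3 - <<'E'
from h import *
import cv2
t=env.get_image("top");s=env.get_image("scene")
for n in ((270,140),(240,150),(297,150)): print("scope base",ray(s,*n,0))
for n in ((490,350),(520,300)): print("scope base top",ray(t,*n,0.02))
X=np.array([.174,-.652,.304-.073])
for c in(s,t):
    p=c["R"]@X+c["t"];print(p[:2]/p[2]*c["fx"]+[c["cx"],c["cy"]])
a=s["image"][0:170,200:340,::-1];b=t["image"][260:430,480:640,::-1]
cv2.imwrite("pics/c2.png",cv2.resize(np.hstack([a,b]),(794,450),interpolation=cv2.INTER_CUBIC))
delta(531,232,304,-99)
E
```

```text
scope base [ 261.9 -613.5]
scope base [ 381.2 -624.8]
scope base [ 237.8 -492.1]
scope base top [ 269.5 -476.5]
scope base top [ 412.5 -562.6]
[278.44475185  65.03050033]
[590.97729416 401.06811818]
tool shift [-572.8  762.1   -0. ] rot [ 179.97   -0.   -165.06]
turn [ 3.000e-02  2.000e-02 -6.606e+01]
```

View pics/c2.png

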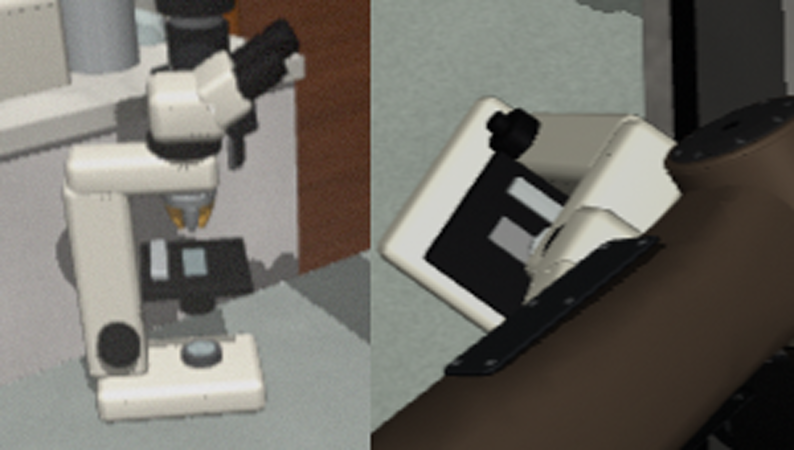

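```bash
python3 - <<'E'
from h import *
t=env.get_image("top");s=env.get_image("scene")
for z in (.2,.25,.3,.35,.4): print(z,"head S",ray(s,268,27,z),"eyep S",ray(s,306,11,z),"head T",ray(t,580,307,z),"arm T",ray(t,560,350,z))
E
```

```text
0.2 head S [ -152.8 -1156.5] eyep S [ -461.7 -1259.7] head T [ 397.1 -646.5] arm T [ 289.7 -594.7]
0.25 head S [ -37.7 -993.8] eyep S [ -317.4 -1087.2] head T [ 397. -623.] arm T [ 293.7 -573.1]
0.3 head S [  77.5 -831.1] eyep S [-173.1 -914.8] head T [ 396.9 -599.4] arm T [ 297.6 -551.4]
0.35 head S [ 192.7 -668.4] eyep S [ -28.8 -742.4] head T [ 396.7 -575.8] arm T [ 301.5 -529.8]
0.4 head S [ 307.8 -505.7] eyep S [ 115.5 -569.9] head T [ 396.6 -552.2] arm T [ 305.5 -508.2]
```

Pulling the arm across would hit the microscope, whose eyepieces reach about 0.43 m. I'll go straight up first.

```bash
python3 -m creep '0 0 -40 0 0 0 0;0 0 -40 0 0 0 0;0 0 -40 0 0 0 0;0 0 -40 0 0 0 0;0 0 -40 0 0 0 0;0 0 -40 0 0 0 0;0 0 -20 0 0 0 0'; python3 -c "
from h import *
delta(531,232,554,-99)
delta(500,-100,554,-99);print(env.observe()['qpos'].round(2))"
```

```text
time: 0.98
tcp_pos: [0.1732, -0.6519, 0.5699]
eef_rot: [-3.135, 0.0, -2.881]
ft_force: [-0.6, 0.2, 1.4]
finger_gap: 0.0855
finger_force: 0.0
tool shift [-573.2  762.1   11. ] rot [-1.7962e+02  2.0000e-02 -1.6508e+02]
turn [ -0.35  -0.21 -66.08]
tool shift [-457.8  449.2   13.1] rot [-1.7962e+02  2.0000e-02 -1.6508e+02]
turn [ -0.35  -0.21 -66.08]
[-1.02  0.33  0.55  0.   -1.78 -0.29]
```

```bash
python3 -m creep '-20 20 0 0 0 0 0;-28 28 0 0 0 0 0;-28 28 0 0 0 0 0;-28 28 0 0 0 0 0;-28 28 0 0 0 0 0;-28 28 0 0 0 0 0;-28 28 0 0 0 0 0;-28 28 0 0 0 0 0;-28 28 0 0 0 0 0;-28 28 0 0 0 0 0;-28 28 0 0 0 0 0;-28 28 0 0 0 0 0;-28 28 0 0 0 0 0;-28 28 0 0 0 0 0;-28 28 0 0 0 0 0;-28 28 0 0 0 0 0'; python3 -c "
from h import *
delta(531,232,304,-99);print(env.observe()['qpos'].round(2))"
```

```text
time: 2.32
tcp_pos: [0.4859, -0.1117, 0.5645]
eef_rot: [-3.141, 0.001, -2.88]
ft_force: [1.5, -0.8, -0.5]
finger_gap: 0.0852
finger_force: 0.0
tool shift [-132.   320.4  260.6] rot [-1.7999e+02  7.0000e-02 -1.6504e+02]
turn [-5.000e-02  6.000e-02 -6.604e+01]
[ 0.17  0.    0.14  0.   -1.71 -1.48]
```

```bash
python3 -m creep '-12 29.1 23.6 0 0 0 0;-12 29.1 23.6 0 0 0 0;-12 29.1 23.6 0 0 0 0;-12 29.1 23.6 0 0 0 0;-12 29.1 23.6 0 0 0 0;-12 29.1 23.6 0 0 0 0;-12 29.1 23.6 0 0 0 0;-12 29.1 23.6 0 0 0 0;-12 29.1 23.6 0 0 0 0;-12 29.1 23.6 0 0 0 0;-12 29.1 23.6 0 0 0 0'
python3 -m creep '0 0 0 0 0 -6.6 0;0 0 0 0 0 -6.6 0;0 0 0 0 0 -6.6 0;0 0 0 0 0 -6.6 0;0 0 0 0 0 -6.6 0;0 0 0 0 0 -6.6 0;0 0 0 0 0 -6.6 0;0 0 0 0 0 -6.6 0;0 0 0 0 0 -6.6 0;0 0 0 0 0 -6.6 0;0 0 0 0 0 0 0;0 0 0 0 0 0 0'; python3 - <<'E'
from h import *
import cv2
delta(531,232,304,-99);o=env.observe();print(o['qpos'].round(2))
t=env.get_image("top");s=env.get_image("scene")
cv2.imwrite("pics/c3.png",np.hstack([cv2.resize(t["image"][200:300,170:270,::-1],(400,400),interpolation=2),cv2.resize(s["image"][200:300,360:460,::-1],(400,400),interpolation=2)]))
for dz in(0,.073):
  X=o["tcp_pos"]-[0,0,dz]
  for c in(t,s):
    p=c["R"]@X+c["t"];print(p[:2]/p[2]*c["fx"]+[c["cx"],c["cy"]])
E
```

```text
time: 3.23
tcp_pos: [0.5305, 0.2313, 0.3035]
eef_rot: [3.141, 0.001, -2.881]
ft_force: [1.3, -1.1, -0.2]
finger_gap: 0.0854
finger_force: 0.0
time: 4.23
tcp_pos: [0.5307, 0.2297, 0.3043]
eef_rot: [-3.142, 0.0, -1.733]
ft_force: [-0.3, -0.0, -0.2]
finger_gap: 0.0854
finger_force: 0.0
tool shift [-2.3  0.   0.3] rot [-180.      0.    -99.27]
turn [-0.    0.   -0.27]
[ 0.75  0.2  -0.21 -0.   -1.16 -0.91]
[225.52832609 240.0793675 ]
[426.89577653 198.90913975]
[231.42601624 243.48769895]
[420.93762851 232.52609594]
```

View pics/c3.png

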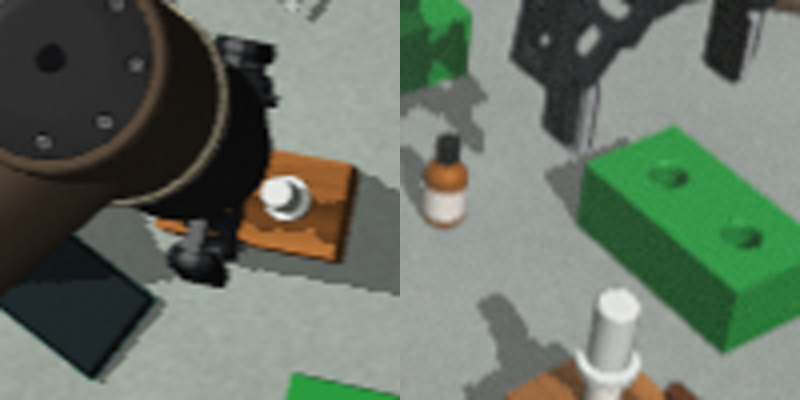

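The fingers straddle the rod along block x, and their projections agree with the pose. I'll descend and grip.

```bash
python3 -m creep '-2.3 0 30 0 0 0 0;0 0 35 0 0 0 0;0 0 35 0 0 0 0;0 0 25 0 0 0 0;0 0 10 0 0 0 0;0 0 5 0 0 0 0;0 0 0 0 0 0 0;0 0 0 0 0 0 0'; python3 -m creep '0 0 0 0 0 0 255;0 0 0 0 0 0 255;0 0 0 0 0 0 255;0 0 0 0 0 0 255;0 0 0 0 0 0 255;0 0 0 0 0 0 255;0 0 0 0 0 0 255;0 0 0 0 0 0 255;0 0 0 0 0 0 255;0 0 0 0 0 0 255'
```

```text
time: 5.0
tcp_pos: [0.5318, 0.2325, 0.1657]
eef_rot: [-3.14, 0.001, -1.729]
ft_force: [0.0, -0.5, 0.8]
finger_gap: 0.0855
finger_force: 0.0
time: 5.83
tcp_pos: [0.5312, 0.2322, 0.1649]
eef_rot: [-3.141, 0.0, -1.729]
ft_force: [-2.1, 0.1, 5.7]
finger_gap: 0.0209
finger_force: 58.7
```

```bash
python3 -m creep '0 0 -5 0 0 0 255;0 0 -20 0 0 0 255;0 0 -25 0 0 0 255;0 0 -25 0 0 0 255;0 0 -25 0 0 0 255;0 0 -25 0 0 0 255;0 0 0 0 0 0 255;0 0 0 0 0 0 255'; python3 -c "
from h import *
delta(512,-188,290,-99);o=env.observe();print(o['ft_force'],o['moment'],o['finger_gap'])"
```

```text
time: 6.5
tcp_pos: [0.5314, 0.2323, 0.291]
eef_rot: [-3.14, 0.003, -1.729]
ft_force: [-0.5, -0.7, -2.0]
finger_gap: 0.0209
finger_force: 59.0
tool shift [418.1 -47.    0. ] rot [-1.7988e+02  1.5000e-01 -9.9060e+01]
turn [-0.12  0.15 -0.06]
[-0.48161302 -0.66231779 -2.01721458] [ 0.01676616  0.05598163 -0.03189681] 0.020934801709192426
```

```bash
python3 -m creep '13 -1.5 0 0 0 0 255;30 -3.4 0 0 0 0 255;30 -3.4 0 0 0 0 255;30 -3.4 0 0 0 0 255;30 -3.4 0 0 0 0 255;30 -3.4 0 0 0 0 255;30 -3.4 0 0 0 0 255;30 -3.4 0 0 0 0 255;30 -3.4 0 0 0 0 255;30 -3.4 0 0 0 0 255;30 -3.4 0 0 0 0 255;30 -3.4 0 0 0 0 255;30 -3.4 0 0 0 0 255;30 -3.4 0 0 0 0 255;15 -1.3 0 0 0 0 255;0 0 0 0 0 0 255;0 0 0 0 0 0 255;0 0 0 0 0 0 255'
python3 - <<'E'
from h import *
import cv2
delta(512,-188,270,-99);o=env.observe();print(o['ft_force'],o['moment'])
t=env.get_image("top");s=env.get_image("scene")
cv2.imwrite("pics/c4.png",np.hstack([cv2.resize(t["image"][220:300,350:430,::-1],(400,400),interpolation=2),cv2.resize(s["image"][140:240,240:340,::-1],(400,400),interpolation=2)]))
for z in(.155,.085,.076):
  X=o["tcp_pos"]-[0,0,z]
  for c in(t,s):
    p=c["R"]@X+c["t"];print(z,(p[:2]/p[2]*c["fx"]+[c["cx"],c["cy"]]).round(1))
E
```

```text
time: 8.0
tcp_pos: [0.511, -0.1882, 0.2884]
eef_rot: [3.14, 0.0, -1.73]
ft_force: [-0.3, 0.3, -0.7]
finger_gap: 0.0207
finger_force: 59.0
tool shift [-0.4 -1.  18.4] rot [179.9   0.  -99.1]
turn [ 0.1  0.  -0.1]
[-0.34294064  0.34802666 -0.67338025] [-0.00264461 -0.00409136 -0.00646528]
0.155 [393.6 258.9]
0.155 [287.4 181.8]
0.085 [396.9 256.7]
0.085 [285.8 157. ]
0.076 [397.3 256.3]
0.076 [285.5 153.7]
```

View pics/c4.png

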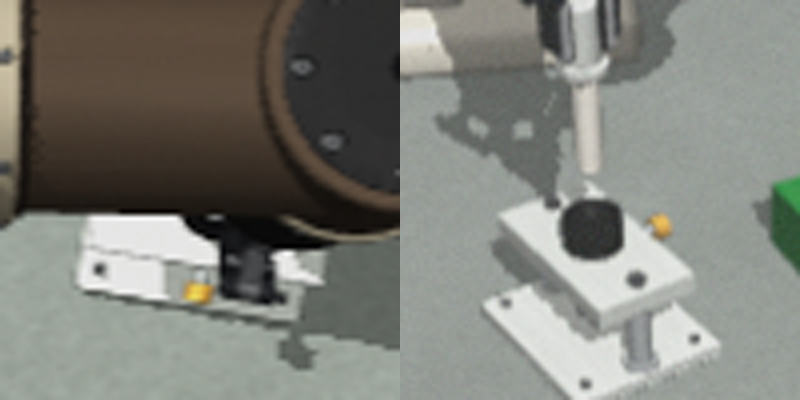

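In the scene crop, the nose is at px (287.5,182.3) against a predicted (287.4,181.8). The head's centre is at px (288,194.5), so the alignment is within about 2 mm. I'll nudge (+1,+1) and lower into the countersink.

```bash
python3 -m creep '-1 -1.5 10 0 0 0 255;0 0 15 0 0 0 255;0 0 8 0 0 0 255;0 0 3 0 0 0 255;0 0 2 0 0 0 255;0 0 0 0 0 0 255'; python3 -m creep '0 0 1 0 0 0 255;0 0 1 0 0 0 255;0 0 1 0 0 0 255;0 0 1 0 0 0 255;0 0 0 0 0 0 255'; python3 -c "
from h import *
delta(512.5,-187,245,-99);o=env.observe();print(o['ft_force'],o['moment'])"
```

```text
time: 8.6
tcp_pos: [0.5134, -0.1872, 0.251]
eef_rot: [3.141, -0.0, -1.728]
ft_force: [0.3, -0.2, -0.4]
finger_gap: 0.021
finger_force: 59.0
time: 9.02
tcp_pos: [0.5133, -0.1875, 0.2473]
eef_rot: [-3.142, 0.0, -1.729]
ft_force: [0.2, -0.2, -1.3]
finger_gap: 0.0206
finger_force: 59.0
tool shift [-0.3  0.8  2.3] rot [-180.      0.    -99.06]
turn [-0.    0.   -0.06]
[ 0.22269998 -0.18659298 -1.25338038] [ 0.01856826 -0.00506188  0.02270482]
```

```bash
python3 -m creep '0 0 1 0 0 0 255;0 0 1 0 0 0 255;0 0 0 0 0 0 255'; python3 -m creep '0 0 1 0 0 0 255;0 0 1 0 0 0 255;0 0 0 0 0 0 255';  python3 -c "
from h import *
o=env.observe();print(o['ft_force'],o['moment'])"
```

```text
time: 9.27
tcp_pos: [0.5132, -0.1874, 0.2451]
eef_rot: [3.141, 0.0, -1.729]
ft_force: [-0.2, -0.0, -0.5]
finger_gap: 0.0208
finger_force: 59.0
time: 9.52
tcp_pos: [0.5132, -0.1876, 0.2433]
eef_rot: [3.141, -0.0, -1.729]
ft_force: [-0.1, -0.0, 0.5]
finger_gap: 0.0204
finger_force: 59.3
[-0.06938984 -0.04435443  0.53972142] [-0.31315452  0.13676039  0.03496944]
```

```bash
python3 -m creep '0 0 0 0 0 0 255'; python3 -c "
from h import *
o=env.observe();print(o['moment'])"; python3 -m creep '0 0 1 0 0 0 255;0 0 0 0 0 0 255';  python3 -c "
from h import *
o=env.observe();print(o['moment'])"
```

```text
time: 9.6
tcp_pos: [0.5132, -0.1876, 0.2433]
eef_rot: [3.141, -0.0, -1.729]
ft_force: [-0.7, -1.7, -0.1]
finger_gap: 0.021
finger_force: 59.2
[-0.36837148  0.14424837  0.00143884]
time: 9.77
tcp_pos: [0.5133, -0.1877, 0.2426]
eef_rot: [-3.142, -0.0, -1.729]
ft_force: [-1.1, -0.6, 2.5]
finger_gap: 0.0211
finger_force: 59.5
[-0.69338038  0.56709828 -0.0210353 ]
```

```bash
python3 -m creep '1.6 0.6 -0.5 0 0 0 255;0 0 0 0 0 0 255;0 0 0 0 0 0 255'; python3 -c "
from h import *
o=env.observe();print(o['moment'])"; python3 -m creep '0 0 1 0 0 0 255;0 0 1 0 0 0 255;0 0 0 0 0 0 255';  python3 -c "
from h import *
o=env.observe();print(o['moment'])"
```

```text
time: 10.02
tcp_pos: [0.5124, -0.1888, 0.2426]
eef_rot: [3.142, 0.0, -1.729]
ft_force: [0.0, -0.9, -0.6]
finger_gap: 0.0207
finger_force: 59.0
[0.00626373 0.00168339 0.02381408]
time: 10.27
tcp_pos: [0.5123, -0.1888, 0.2404]
eef_rot: [3.141, 0.0, -1.729]
ft_force: [0.3, -0.5, -1.0]
finger_gap: 0.0208
finger_force: 59.0
[ 0.02500425 -0.03388116 -0.02723722]
```

```bash
python3 -m creep '0 0 1.5 0 0 0 255;0 0 1.5 0 0 0 255;0 0 0 0 0 0 255'; python3 -c "
from h import *
o=env.observe();print(o['moment'])"; python3 -m creep '0 0 1.5 0 0 0 255;0 0 1.5 0 0 0 255;0 0 1.5 0 0 0 255;0 0 1.5 0 0 0 255;0 0 1.5 0 0 0 255;0 0 0 0 0 0 255';  python3 -c "
from h import *
o=env.observe();print(o['moment'])"
```

```text
time: 10.52
tcp_pos: [0.5123, -0.1889, 0.2374]
eef_rot: [3.141, 0.0, -1.729]
ft_force: [0.6, -0.0, -1.3]
finger_gap: 0.0209
finger_force: 59.0
[0.01057522 0.01166531 0.01585711]
time: 11.02
tcp_pos: [0.5123, -0.1889, 0.2299]
eef_rot: [3.141, 0.0, -1.729]
ft_force: [-0.4, -0.4, -0.4]
finger_gap: 0.0207
finger_force: 59.0
[-0.00528895  0.03233899  0.0022512 ]
```

```bash
python3 -m creep '0 0 1.5 0 0 0 255;0 0 1.5 0 0 0 255;0 0 1.5 0 0 0 255;0 0 1 0 0 0 255;0 0 0 0 0 0 255'; python3 -m creep '0 0 1 0 0 0 255;0 0 1 0 0 0 255;0 0 0 0 0 0 255';python3 -m creep '0 0 1 0 0 0 255;0 0 1 0 0 0 255;0 0 0 0 0 0 255';  python3 -c "
from h import *
o=env.observe();print(o['moment'])"
```

```text
time: 11.43
tcp_pos: [0.5124, -0.1889, 0.2245]
eef_rot: [3.141, 0.0, -1.729]
ft_force: [0.6, -0.0, -1.0]
finger_gap: 0.0205
finger_force: 59.0
time: 11.68
tcp_pos: [0.5124, -0.1889, 0.2226]
eef_rot: [3.141, 0.0, -1.729]
ft_force: [0.7, 0.7, -0.4]
finger_gap: 0.0206
finger_force: 59.0
time: 11.93
tcp_pos: [0.5124, -0.1889, 0.2206]
eef_rot: [3.141, 0.0, -1.729]
ft_force: [0.8, 0.2, -0.3]
finger_gap: 0.0207
finger_force: 59.0
[ 0.00901425 -0.01641441 -0.0286792 ]
```

```bash
for i in 1; do :; done; python3 -m creep '0 0 0.5 0 0 0 255;0 0 0.5 0 0 0 255'; python3 -m creep '0 0 0.5 0 0 0 255;0 0 0.5 0 0 0 255';python3 -m creep '0 0 0.5 0 0 0 255;0 0 0.5 0 0 0 255';python3 -m creep '0 0 0.5 0 0 0 255;0 0 0.5 0 0 0 255'
```

```text
time: 12.1
tcp_pos: [0.5125, -0.1889, 0.2198]
eef_rot: [-3.142, 0.0, -1.729]
ft_force: [0.4, 0.7, -0.8]
finger_gap: 0.021
finger_force: 59.0
time: 12.27
tcp_pos: [0.5126, -0.1891, 0.2194]
eef_rot: [-3.141, -0.0, -1.729]
ft_force: [-2.3, 1.0, 6.9]
finger_gap: 0.0207
finger_force: 60.1
time: 12.43
tcp_pos: [0.5126, -0.1891, 0.2187]
eef_rot: [-3.141, -0.0, -1.728]
ft_force: [-3.2, 1.3, 7.5]
finger_gap: 0.0209
finger_force: 60.1
time: 12.6
tcp_pos: [0.5126, -0.1891, 0.2177]
eef_rot: [-3.141, -0.0, -1.729]
ft_force: [-2.0, 0.1, 7.6]
finger_gap: 0.0209
finger_force: 60.1
```

```bash
cat > ok.py <<'E'
# guard: succeeds while the pressing force is below 10.5 N
import sys
from h import env
o=env.observe();f=o["ft_force"];print("z %.1f"%(1000*o["tcp_pos"][2]),f.round(1),o["moment"].round(2));sys.exit(f[2]>10.5)
E
python3 -m creep '0 0 0.5 0 0 0 255;0 0 0.5 0 0 0 255' >/dev/null; python3 ok.py && python3 -m creep '0 0 0.5 0 0 0 255;0 0 0.5 0 0 0 255' >/dev/null; python3 ok.py && python3 -m creep '0 0 0.5 0 0 0 255;0 0 0.5 0 0 0 255' >/dev/null; python3 ok.py && python3 -m creep '0 0 0.3 0 0 0 255;0 0 0.3 0 0 0 255' >/dev/null; python3 ok.py && python3 -m creep '0 0 0.3 0 0 0 255;0 0 0.3 0 0 0 255' >/dev/null; python3 ok.py
```

```text
z 216.8 [-2.3  0.5  6.9] [ 0.31  1.2  -0.01]
z 216.8 [-2.3  0.5  6.9] [ 0.31  1.2  -0.01]
z 216.8 [-2.3  0.5  6.9] [ 0.31  1.2  -0.01]
z 216.8 [-2.3  0.5  6.9] [ 0.31  1.2  -0.01]
z 216.8 [-2.3  0.5  6.9] [ 0.31  1.2  -0.01]False
False
False
False
False
```

```bash
sed -i 's/sys.exit(\(.*\))$/sys.exit(int(\1))/' ok.py
python3 -m creep '0 0.3 0.3 0 0 0 255;0 0.2 0.3 0 0 0 255' >/dev/null; python3 ok.py && python3 -m creep '0 0 0.3 0 0 0 255;0 0 0.3 0 0 0 255' >/dev/null; python3 ok.py && python3 -m creep '0 0 0.3 0 0 0 255;0 0 0.3 0 0 0 255' >/dev/null; python3 ok.py && python3 -m creep '0 0 0.3 0 0 0 255;0 0 0.3 0 0 0 255' >/dev/null; python3 ok.py
```

```text
z 216.3 [-1.4  1.5  7.4] [0.21 0.63 0.  ]
z 215.7 [-2.5  0.5  6.3] [ 0.23  0.75 -0.02]
z 215.1 [-1.5  0.1  6.6] [ 0.25  0.77 -0.  ]
z 214.5 [-1.7  0.5  7. ] [ 0.22  0.77 -0.03]
```

```bash

python3 -m creep '-0.2 0.3 0.3 0 0 0 255;0 0.2 0.3 0 0 0 255' >/dev/null; python3 ok.py && python3 -m creep '0 0 0.3 0 0 0 255;0 0 0.3 0 0 0 255' >/dev/null && python3 ok.py && python3 -m creep '0 0 0.3 0 0 0 255;0 0 0.3 0 0 0 255' >/dev/null && python3 ok.py && python3 -m creep '0 0 0.3 0 0 0 255;0 0 0.3 0 0 0 255' >/dev/null && python3 ok.py && python3 -m creep '0 0 0.3 0 0 0 255;0 0 0.3 0 0 0 255' >/dev/null && python3 ok.py && python3 -m creep '0 0 0.3 0 0 0 255;0 0 0.3 0 0 0 255' >/dev/null && python3 ok.py && python3 -m creep '0 0 0.3 0 0 0 255;0 0 0.3 0 0 0 255' >/dev/null && python3 ok.py && python3 -m creep '0 0 0.3 0 0 0 255;0 0 0.3 0 0 0 255' >/dev/null && python3 ok.py && python3 -m creep '0 0 0.3 0 0 0 255;0 0 0.3 0 0 0 255' >/dev/null && python3 ok.py && python3 -m creep '0 0 0.3 0 0 0 255;0 0 0.3 0 0 0 255' >/dev/null && python3 ok.py
```

```text
z 214.0 [-1.7 -0.4  6.8] [-0.11  0.37  0.04]
z 213.5 [-0.6 -0.   7.5] [-0.01  0.51  0.01]
z 212.8 [-1.6  0.3  7.5] [0.01 0.43 0.02]
z 212.2 [-1.4 -0.2  7.7] [0.02 0.54 0.  ]
z 211.6 [-2.  -0.2  6.4] [-0.    0.52 -0.01]
z 211.0 [-2.3 -0.6  6.6] [ 0.02  0.46 -0.01]
z 210.4 [-1.4  0.3  6.4] [-0.05  0.54 -0.01]
z 209.8 [-1.5 -0.5  6.5] [0.04 0.53 0.04]
z 209.3 [-2.  -0.2  6.8] [-0.06  0.53 -0.01]
z 208.6 [-1.3  0.2  6.7] [-0.02  0.54  0.04]
```

```bash

python3 ok.py && python3 -m creep '0 0 0.3 0 0 0 255;0 0 0.3 0 0 0 255' >/dev/null && python3 ok.py && python3 -m creep '0 0 0.3 0 0 0 255;0 0 0.3 0 0 0 255' >/dev/null && python3 ok.py && python3 -m creep '0 0 0.3 0 0 0 255;0 0 0.3 0 0 0 255' >/dev/null && python3 ok.py && python3 -m creep '0 0 0.3 0 0 0 255;0 0 0.3 0 0 0 255' >/dev/null && python3 ok.py && python3 -m creep '0 0 0.3 0 0 0 255;0 0 0.3 0 0 0 255' >/dev/null && python3 ok.py && python3 -m creep '0 0 0.3 0 0 0 255;0 0 0.3 0 0 0 255' >/dev/null && python3 ok.py && python3 -m creep '0 0 0.3 0 0 0 255;0 0 0.3 0 0 0 255' >/dev/null && python3 ok.py && python3 -m creep '0 0 0.3 0 0 0 255;0 0 0.3 0 0 0 255' >/dev/null && python3 ok.py && python3 -m creep '0 0 0.3 0 0 0 255;0 0 0.3 0 0 0 255' >/dev/null && python3 ok.py && python3 -m creep '0 0 0.3 0 0 0 255;0 0 0.3 0 0 0 255' >/dev/null && python3 ok.py
```

```text
z 208.6 [-1.3  0.2  6.7] [-0.02  0.54  0.04]
z 208.0 [-1.6 -0.2  6.1] [-0.01  0.54  0.04]
z 207.4 [-1.3 -0.3  8. ] [0.   0.52 0.02]
z 206.8 [-1.7  0.   6.8] [-0.    0.49 -0.02]
z 206.2 [-1.5 -1.1  6.1] [-0.04  0.53  0.02]
z 205.7 [-0.7 -0.2  7.4] [0.04 0.52 0.  ]
z 205.0 [-0.7 -0.8  7.9] [-0.01  0.56  0.03]
z 204.5 [-1.1 -0.6  8.4] [ 0.    0.65 -0.01]
z 204.1 [-2.8  0.8 10.4] [ 0.14  1.   -0.02]
z 203.9 [-3.1  0.8 13.9] [0.31 1.38 0.11]
```

Force rose from 7 N to 14 N within 0.6 mm at z≈204, so the cell is on the sprung pad. Now I'll withdraw.

```bash
python3 -m creep '0 0 -1 0 0 0 255;0 0 -2 0 0 0 255;0 0 -3 0 0 0 255;0 0 -5 0 0 0 255;0 0 -8 0 0 0 255'; python3 ok.py; python3 -m creep '0 0 -10 0 0 0 255;0 0 -10 0 0 0 255;0 0 -10 0 0 0 255;0 0 -20 0 0 0 255;0 0 -20 0 0 0 255;0 0 0 0 0 0 255;0 0 0 0 0 0 255'; python3 - <<'E'
from h import *
import cv2
delta(531.2,232.3,292,-99.06)
s=env.get_image("scene")
cv2.imwrite("pics/c5.png",cv2.resize(s["image"][140:240,240:340,::-1],(500,500),interpolation=2))
E
```

```text
time: 17.02
tcp_pos: [0.5113, -0.1886, 0.2208]
eef_rot: [3.14, -0.0, -1.729]
ft_force: [0.7, -1.4, -0.6]
finger_gap: 0.0205
finger_force: 58.9
z 220.8 [ 0.7 -1.4 -0.6] [-0.27 -0.2  -0.02]
time: 17.6
tcp_pos: [0.512, -0.1885, 0.2931]
eef_rot: [-3.138, 0.001, -1.729]
ft_force: [0.0, -0.0, -1.5]
finger_gap: 0.0207
finger_force: 59.0
tool shift [-418.6   47.3    1.1] rot [-1.798e+02  3.000e-02 -9.905e+01]
turn [-0.2   0.03  0.01]
```

View pics/c5.png

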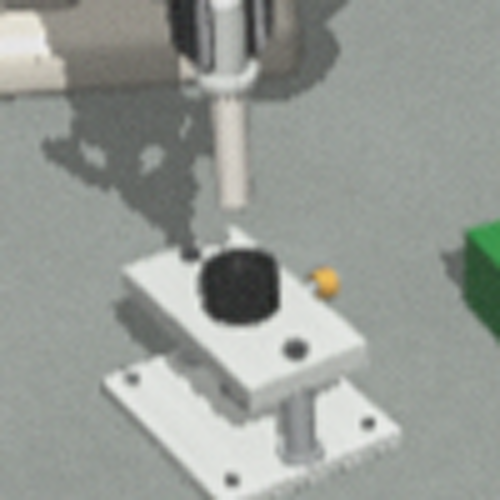

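The scene crop shows the rod clear above the head, nose at crop (234,207) = px (287,181), with the stand undisturbed. I'll carry the rod back to its own hole.

```bash
python3 -m creep '-13 1.5 0 0 0 0 255;-30 3.4 0 0 0 0 255;-30 3.4 0 0 0 0 255;-30 3.4 0 0 0 0 255;-30 3.4 0 0 0 0 255;-30 3.4 0 0 0 0 255;-30 3.4 0 0 0 0 255;-30 3.4 0 0 0 0 255;-30 3.4 0 0 0 0 255;-30 3.4 0 0 0 0 255;-30 3.4 0 0 0 0 255;-30 3.4 0 0 0 0 255;-30 3.4 0 0 0 0 255;-30 3.4 0 0 0 0 255;-15 1.6 0 0 0 0 255;0 0 0 0 0 0 255;0 0 0 0 0 0 255;0 0 0 0 0 0 255'
python3 -c "
from h import *
delta(531.2,232.3,215,-99.06)"
```

```text
time: 19.15
tcp_pos: [0.5302, 0.231, 0.2904]
eef_rot: [3.141, -0.001, -1.729]
ft_force: [0.4, -0.0, -1.5]
finger_gap: 0.0208
finger_force: 59.0
tool shift [-1.5 -0.8 75.4] rot [ 1.7994e+02 -6.0000e-02 -9.9060e+01]
turn [ 0.06 -0.06 -0.  ]
```

```bash
python3 -m creep '-1.5 -0.8 15 0 0 0 255;0 0 25 0 0 0 255;0 0 20 0 0 0 255;0 0 10 0 0 0 255;0 0 4 0 0 0 255;0 0 0 0 0 0 255;0 0 0 0 0 0 255'; python3 -c "
from h import *
delta(531.2,232.3,206,-99.06)"; python3 -m creep '0 0 3 0 0 0 255;0 0 2 0 0 0 255;0 0 2 0 0 0 255;0 0 2 0 0 0 255;0 0 2 0 0 0 255;0 0 0 0 0 0 255'; python3 ok.py && python3 -m creep '0 0 1.5 0 0 0 255;0 0 1.5 0 0 0 255;0 0 1.5 0 0 0 255;0 0 1.5 0 0 0 255;0 0 0 0 0 0 255' && python3 ok.py
```

```text
time: 19.73
tcp_pos: [0.5321, 0.2329, 0.218]
eef_rot: [-3.141, 0.001, -1.729]
ft_force: [0.5, -0.4, 0.2]
finger_gap: 0.0207
finger_force: 59.0
tool shift [ 0.7  0.9 12. ] rot [-1.7995e+02  3.0000e-02 -9.9070e+01]
turn [-0.05  0.03 -0.01]
time: 20.23
tcp_pos: [0.5314, 0.233, 0.2056]
eef_rot: [3.141, -0.0, -1.729]
ft_force: [0.2, 0.4, -1.2]
finger_gap: 0.021
finger_force: 59.0
z 205.6 [ 0.2  0.4 -1.2] [-0.01 -0.    0.02]
time: 20.65
tcp_pos: [0.5315, 0.2329, 0.1996]
eef_rot: [3.141, -0.0, -1.729]
ft_force: [-0.1, -0.8, -1.2]
finger_gap: 0.0206
finger_force: 59.0
z 199.6 [-0.1 -0.8 -1.2] [ 0.04  0.01 -0.01]
```

Inside the hole and free. Going down 30 mm more, ending gently.

```bash
python3 -m creep '0 0 3 0 0 0 255;0 0 4 0 0 0 255;0 0 4 0 0 0 255;0 0 4 0 0 0 255;0 0 3 0 0 0 255;0 0 0 0 0 0 255'; python3 ok.py && python3 -m creep '0 0 4 0 0 0 255;0 0 4 0 0 0 255;0 0 3 0 0 0 255;0 0 2 0 0 0 255;0 0 1 0 0 0 255;0 0 0 0 0 0 255'; python3 ok.py; python3 -m creep '0 0 0.7 0 0 0 255;0 0 0.7 0 0 0 255;0 0 0 0 0 0 255'; python3 ok.py
```

```text
time: 21.15
tcp_pos: [0.5313, 0.2328, 0.181]
eef_rot: [3.141, -0.001, -1.729]
ft_force: [-0.8, 0.2, 0.3]
finger_gap: 0.0208
finger_force: 59.0
z 181.0 [-0.8  0.2  0.3] [-0.02 -0.01  0.04]
time: 21.65
tcp_pos: [0.5315, 0.233, 0.1677]
eef_rot: [3.141, -0.0, -1.729]
ft_force: [0.5, 0.3, 0.4]
finger_gap: 0.0203
finger_force: 59.0
z 167.7 [0.5 0.3 0.4] [0.01 0.03 0.02]
time: 21.9
tcp_pos: [0.5316, 0.233, 0.1666]
eef_rot: [-3.142, 0.0, -1.729]
ft_force: [-0.2, -0.1, -1.0]
finger_gap: 0.0208
finger_force: 59.0
z 166.6 [-0.2 -0.1 -1. ] [-0.03  0.03  0.03]
```

```bash
python3 -m creep '0 0 0.6 0 0 0 255;0 0 0.5 0 0 0 255;0 0 0 0 0 0 255'; python3 ok.py;python3 -m creep '0 0 0.5 0 0 0 255;0 0 0 0 0 0 255'; python3 ok.py
```

```text
time: 22.15
tcp_pos: [0.5316, 0.233, 0.1655]
eef_rot: [3.142, -0.0, -1.729]
ft_force: [0.1, 0.3, -1.2]
finger_gap: 0.0204
finger_force: 59.0
z 165.5 [ 0.1  0.3 -1.2] [ 0.01 -0.01 -0.01]
time: 22.32
tcp_pos: [0.5316, 0.233, 0.165]
eef_rot: [-3.142, 0.0, -1.729]
ft_force: [-0.2, -0.6, -0.9]
finger_gap: 0.0207
finger_force: 59.1
z 165.0 [-0.2 -0.6 -0.9] [ 0.04 -0.01 -0.03]
```

```bash
python3 -m creep '0 0 0.5 0 0 0 255;0 0 0 0 0 0 255'; python3 -m creep '0 0 0 0 0 0 150;0 0 0 0 0 0 100;0 0 0 0 0 0 50;0 0 0 0 0 0 0;0 0 0 0 0 0 0;0 0 0 0 0 0 0;0 0 0 0 0 0 0;0 0 0 0 0 0 0;0 0 0 0 0 0 0;0 0 0 0 0 0 0'
```

```text
time: 22.48
tcp_pos: [0.5318, 0.2331, 0.165]
eef_rot: [-3.141, 0.0, -1.729]
ft_force: [-1.1, 0.3, 3.4]
finger_gap: 0.0209
finger_force: 59.6
time: 23.32
tcp_pos: [0.5316, 0.233, 0.1645]
eef_rot: [-3.142, -0.0, -1.729]
ft_force: [0.7, 1.0, -0.0]
finger_gap: 0.0852
finger_force: 0.0
```

Floor contact felt, and the rod is released. I'll lift straight up, then check.

```bash
python3 -m creep '0 0 -5 0 0 0 0;0 0 -20 0 0 0 0;0 0 -35 0 0 0 0;0 0 -40 0 0 0 0;0 0 -40 0 0 0 0;0 0 -30 0 0 0 0;0 0 0 0 0 0 0;0 0 0 0 0 0 0'; python3 - <<'E'
from h import *
import cv2
s=env.get_image("scene")
cv2.imwrite("pics/c6.png",np.hstack([cv2.resize(s["image"][265:355,365:485,::-1],(400,300),interpolation=2),cv2.resize(s["image"][182:242,250:330,::-1],(400,300),interpolation=2)]))
E
```

```text
time: 23.98
tcp_pos: [0.5321, 0.2334, 0.3373]
eef_rot: [-3.138, 0.004, -1.729]
ft_force: [-0.6, -0.2, -0.4]
finger_gap: 0.0853
finger_force: 0.0
```

View pics/c6.png

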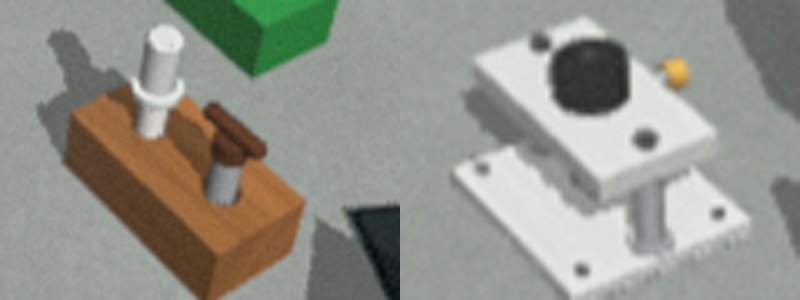

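The rod stands in its hole as before, its top at crop (165,38) = px (414.5,276.4). The stand and spanner are unchanged.

```bash
python3 -c "
from cell import env
print(env.hand_in())"
```

```text
the job is handed in; nothing more can be done
None
```

The job is handed in at about 24 s: by feel the lens cell is down on the felt pad, with a highest force reading of about 14 N while pressing, and the rod is back in its hole and released; no camera view shows the cell itself.

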